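# Find the loose-capped paint pot and set it aside

## Robot

A 6-joint arm with a two-finger parallel gripper is mounted at the origin on the work surface. World frame = base frame: x ahead of the robot, y to its left, z up, the work surface at z = 0. Lengths are in m, angles in rad, forces in N, time in s.
With the tool pointing down it reaches from about 0.325 to 0.775 m from the base axis. Payload 5.5 kg.
Tool frame: the origin (TCP) lies on the front face of the gripper's body, between the roots of the fingers; the fingertips stand 73 mm ahead of it and the grasp point (between the pads) lies 54 mm ahead of it; z points along the fingers, y is the line along which they close (so a half turn about z gives the same grasp; the last joint's range is limited). The gripper opens to 85 mm and grips with 20 to 120 N. Pads are 22 mm wide; open, the fingers measure 114 mm over their backs; the gripper's body (76 mm by 85 mm) begins 54 mm behind the grasp point. The pads swing forward as they close: fully open they stand 13 mm farther back than shut.
Start: joints at [1.263, 0.091, 1.231, -0, 1.82, -0.057], TCP at [0.149, 0.581, 0.304] pointing down, gripper open.
Joint ranges: [-2.87, 2.87], [-0.86, 2.18], [0.17, 2.46], [-1.51, 4.65], [0.06, 2.69], [-2.65, 2.65]. Speed limits (rad/s): [2.57, 2.57, 3.01, 3.14, 3.14, 3.14].

## Interface

Orientations are given as [roll, pitch, yaw] about the fixed x, y, z axes, in that order (R = Rz(yaw) Ry(pitch) Rx(roll)).
In Python, from workcell import * gives the robot as it stands.
- The arm moves only by the tool drive_tool, never from a script. Its argument "motion" is a list of rows, each an object with "xyz": the shift along the world's x, y, z in cm, a list of three; "turn": the turn, a rotation vector about the world's x, y, z in rad, a list of three; "hand": the closure, from 0 (fully open) to 1 (shut). In form: [{"xyz": [x, y, z], "turn": [ax, ay, az], "hand": hand}, ...]. A call has exactly 5 rows; each row is the pose to reach, as a shift and turn from the pose commanded when the call began; what a row does not reach only later rows make up. A row lasts 1/8 s, in which the tool goes at most 62.5 mm and 10.7 degrees, less where a joint would pass 70% of its speed; a pose out of reach is approached as far as the arm can. A call with a gripper value outside its range is refused whole. The fingers move at their own pace and stop on an object; the grip force is fixed at half the most. Time passes only in rows, so rows that repeat a pose let the fingers close, or fill a call up. It gives the time, the measured TCP pose, the force, the opening and the grip force at its end, in the units of the state.
- observe(): the state, without advancing time (a new reading comes with each control period).
- read_camera(name): name is "scene" or "top"; returns a dict with "color" (480x640x3 uint8, red, green, blue), "camera_matrix" (3x3 intrinsics, pixels), "k1" (the pictures are not rectified: a ray, as slopes to the right and down, at radius r is drawn at 1 + k1 r^2 times it, then the intrinsics apply), "cam_to_world" (4x4, takes a point from camera to world coordinates). Camera axes: x right, y up, looking along -z (the intrinsics and any distortion apply to the point x, -y, -z); pixel columns grow to the right and rows downward; lengths in m; the calibration is good to about 2 mm. A picture is of the moment at which its call begins. There is no depth.
- close_job(): hands the job in; it is judged then, once.
The state is a dict: "t": time; "q": joint angles; "qd": joint speeds; "effort": joint torques, N m; "ee_pos": TCP position; "ee_rot": TCP orientation; "contact_force": force on the tool from outside, world axes, zero at the start; "ft_torque": the same for the moment, N m; "finger_gap": opening from 0.0 (shut) to 1.0 (fully open); "grasp_force": force on a finger pad.
Only numpy, scipy, OpenCV 4.12 (cv2) and the standard library are available. Lean on these libraries where they do the work, as an engineer would, in place of code of your own. Each camera call takes 0.05 s, during which the arm holds its last target. There are 200 camera calls.

## Task

Two identical paint pots stand in the wooden stand; one of them was not screwed shut. Test-twist the caps clockwise (seen from above) to find it: screw the loose cap down until it stops while the pot is still in the stand, then lift that pot out by its cap and set it down upright in the orange tray without dropping it, and let go. Leave the tight pot in the stand, its cap still tight.

Things in the scene. Friction and masses are not known exactly. Their poses are not given: they have to be found in the camera images.
- cap_a_mid (a point): Centre of one paint pot's cap: round ribbed blue screw cap, 44 mm across, 24 mm tall; a white stripe on top, from the middle to the rim (this point's -x; z up), turns with it. Below it a yellow pot, 32 mm square, 44 mm tall, white label: shoulder 14 mm, underside 58 mm below this point; about 130 g in all. The cap stays on when the pot is lifted. In the stand this point is 62 mm above the table.
- cap_b_mid (a point): The same for the other pot, alike in size and looks: only a twist tells which is loose. Either may be in either well. Both stand in square wells 35 mm wide, 20 mm deep, 120 mm apart, of a fixed plywood stand (64 x 190 x 24 mm), which lets a pot turn no more than about 6 degrees with its cap; a pot lifts straight up out of it.
- cap_a (a joint): Turn of that cap on its thread, rad; grows as it is turned clockwise from above (tightening). Zero and stop differ between pots, so one reading tells nothing. A loose cap turns easily (0.05 N m), meets its firm stop after 0.6 to 0.9 rad and stays where left. A tight cap is at its stop: the reading grows by under 0.05 and the fingers slip round it.
- cap_b (a joint): The same for the other pot's cap.
- tray: Open orange plastic tray, fixed to the table, 150 x 150 mm outside, walls 5 mm thick and 22 mm high, floor 5 mm thick; origin at the centre of its underside on the table, x and y along its sides, z up. A pot standing in it has its cap's centre 63 mm above the table.
There are look-alikes about, which are no part of the job. Leave any black or pink look-alike of the part that bears cap_a_mid alone.

How it is judged:
On the way, in this order (a step that is already met when the one before it is completed fails the run):
1. the loose cap is screwed down to its stop (within 0.15 rad) while its pot is in the stand (value of joint cap_b above 1.45 rad and distance of cap_b_mid from where it was at the start of the episode below 0.012 m), for 0.1 s.
2. that pot is lowered into the tray by the fingers, upright, to within 12 mm of its floor (x of cap_b_mid in the frame of tray between -0.06 and 0.06 m and y of cap_b_mid in the frame of tray between -0.06 and 0.06 m and z of cap_b_mid in the frame of tray below 0.075 m and angle between cap_b_mid's own z axis and vertical below 0.3 rad and contact force between the fingers and anything else above 0.5 N), for 0.04 s.
At the end, for the whole second after the job is handed in: The pot that was loose stands on the tray's floor, upright within 10 degrees, anywhere between the tray's walls, at rest, its cap within 0.25 rad of its stop; the tight pot is in its well within 15 mm of where it was, its cap still tight (within 0.2 rad) (x of cap_b_mid in the frame of tray between -0.06 and 0.06 m and y of cap_b_mid in the frame of tray between -0.06 and 0.06 m and z of cap_b_mid in the frame of tray between 0.055 and 0.069 m and angle between cap_b_mid's own z axis and vertical below 0.17 rad and value of joint cap_b above 1.35 rad and distance of cap_a_mid from where it was at the start of the episode below 0.015 m and value of joint cap_a above 0.65 rad); the robot touches nothing.
It fails at once if the tight pot is pulled out of the stand (moved more than 30 mm) (distance of cap_a_mid from where it was at the start of the episode above 0.03 m).
It fails at once if the tight cap is unscrewed by more than 0.2 rad (value of joint cap_a below 0.65 rad).
It also fails if it takes over 51 s, if anything falls off the work surface, if the arm or the gripper's body presses on something with over 40 N, if the wrist force passes 120 N, or if a joint passes its speed limit or range.

## Working session

There is one attempt and no reset: what is moved stays moved. The work goes in short steps, Python scripts to look and compute and a tool call to move; the robot and the scene stay as the last step left them, time stands still between calls to the robot, and variables do not carry over. Pictures are saved under pics/ and viewed, at most 10 in all, crops included, and the job is handed in when it is done.

Besides the shell and the picture viewer there is one more tool, called after "Emit:" by a JSON object that holds its "method" and its "body", one argument or row to a line. drive_tool: Moves the arm, as the interface text tells. Its arguments: {"type":"object","properties":{"motion":{"type":"array","items":{"type":"object","properties":{"xyz":{"type":"array","items":{"type":"number"}},"turn":{"type":"array","items":{"type":"number"}},"hand":{"type":"number"}}}}},"required":["motion"]}

```bash
mkdir -p pics
cat > h.py <<'E'
from workcell import *
import numpy as np, cv2
def ray(c,u,v):
    K=np.array(c["camera_matrix"]);d=np.array([c["k1"],0,0,0,0.])
    # invert radial: x_d = x(1+k1 r^2)
    p=cv2.undistortPoints(np.array([[[u,v]]],float),K,d)[0,0]
    T=np.array(c["cam_to_world"]);r=T[:3,:3]@np.array([p[0],-p[1],-1]);return T[:3,3],r
def onz(c,u,v,z):
    o,r=ray(c,u,v);return o+r*(z-o[2])/r[2]
E
python3 - <<'E'
from h import *
for n in("scene","top"):
    c=read_camera(n);cv2.imwrite(f"pics/{n}0.png",c["color"][:,:,::-1]);print(n,c["k1"],np.round(c["camera_matrix"],1).tolist(),np.round(c["cam_to_world"],3).tolist())
print(observe())
E
```

```text
scene 0.009671943727958585 [[522.3, 0.0, 323.5], [0.0, 522.3, 242.6], [0.0, 0.0, 1.0]] [[-0.024, -0.7, 0.714, 1.187], [1.0, -0.027, 0.008, -0.034], [0.014, 0.714, 0.7, 0.703], [0.0, 0.0, 0.0, 1.0]]
top -0.027133662719295654 [[455.5, 0.0, 320.3], [0.0, 455.5, 238.0], [0.0, 0.0, 1.0]] [[0.023, 0.985, -0.174, 0.394], [-1.0, 0.024, 0.001, -0.007], [0.006, 0.174, 0.985, 0.796], [0.0, 0.0, 0.0, 1.0]]
{'t': 0.1, 'q': array([ 1.26327380e+00,  9.17955563e-02,  1.23178372e+00, -3.34185436e-06,
        1.81977285e+00, -5.66849958e-02]), 'qd': array([ 0.00111441, -0.00199534, -0.00268799,  0.00017125,  0.00157227,
       -0.00111428]), 'effort': array([ 2.44753472e-03, -4.60217750e+01, -4.19219184e+01, -8.36613117e-05,
        1.06526638e-02, -3.98691282e-05]), 'ee_pos': array([0.14888657, 0.5811096 , 0.30284633]), 'ee_rot': array([-3.13983583e+00, -9.64470854e-05,  2.89075422e+00]), 'contact_force': array([0.1312527 , 0.14905362, 0.17207246]), 'ft_torque': array([0.04761602, 0.00930817, 0.06288859]), 'grasp_force': 0.0, 'finger_gap': 0.9955161338017429}
```

View pics/top0.png

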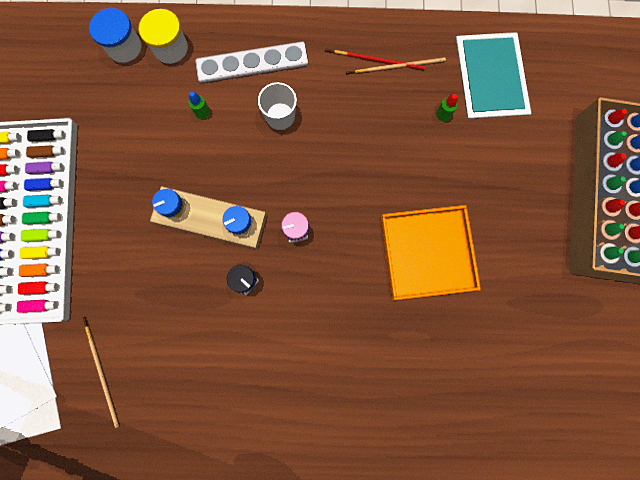

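View pics/scene0.png

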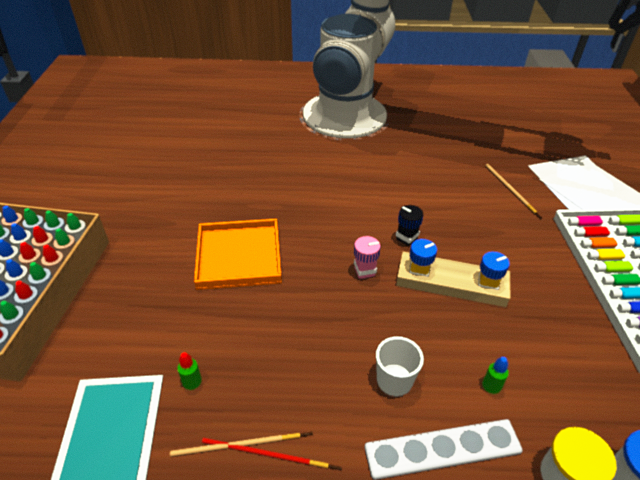

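The top view shows the two blue caps in the stand at about (167,202) and (237,220). The pink look-alike is at (295,226), the black one at (241,279) and the tray at about (431,252). The scene view agrees, with the caps at (494,265) and (424,252).

```bash
cat > m.py <<'E'
from h import *
def blobs(c,lo,hi,box,amin=100):
    h=cv2.cvtColor(c["color"],cv2.COLOR_RGB2HSV);m=cv2.inRange(h,lo,hi)
    k=np.zeros_like(m);x0,y0,x1,y1=box;k[y0:y1,x0:x1]=m[y0:y1,x0:x1]
    k=cv2.morphologyEx(k,cv2.MORPH_CLOSE,np.ones((5,5)))
    cs,_=cv2.findContours(k,cv2.RETR_EXTERNAL,cv2.CHAIN_APPROX_NONE)
    return [x for x in cs if cv2.contourArea(x)>amin]
def tri(a,b):
    (o,r),(p,s)=a,b;r=r/np.linalg.norm(r);s=s/np.linalg.norm(s)
    t=np.linalg.lstsq(np.c_[r,-s],p-o,rcond=None)[0];A=o+r*t[0];B=p+s*t[1];return (A+B)/2,np.linalg.norm(A-B)
E
python3 - <<'E'
from m import *
T=read_camera("top");S=read_camera("scene")
B=((100,120,40),(125,255,255))
def cen(c):
    b=cv2.moments(c);return b["m10"]/b["m00"],b["m01"]/b["m00"]
bt=sorted([cen(x) for x in blobs(T,*B,(140,170,270,250))]);bs=sorted([cen(x) for x in blobs(S,*B,(395,230,520,290))],reverse=True)
print(bt,bs)
P=[]
for a,b in zip(bt,bs):
    p,e=tri(ray(T,*a),ray(S,*b));P.append(p);print("cap",p.round(4),e.round(4),onz(T,*a,.066).round(4),onz(S,*b,.066).round(4))
print("dist",np.linalg.norm((P[0]-P[1])[:2]),np.hypot(*P[0][:2]),np.hypot(*P[1][:2]),"axis",np.arctan2(*(P[0]-P[1])[[1,0]]))
for n,c,box in(("T",T,(360,190,500,310)),("S",S,(180,205,300,300))):
    x=max(blobs(c,(8,180,120),(20,255,255),box),key=cv2.contourArea)
    q=cv2.approxPolyDP(x,8,True)[:,0];print(n,[onz(c,*u,.022).round(3).tolist()for u in q])
for n,u,v in(("pink",295,226),("black",241,279)):print(n,onz(T,u,v,.07).round(3))
# stripes
for a in bt:
    g=T["color"].astype(int);x,y=map(int,a);w=g[y-14:y+14,x-14:x+14].min(2)>140
    yy,xx=np.nonzero(w);print("stripe px",xx.mean()+x-14,yy.mean()+y-14)
E
```

```text
[(166.79468201754383, 202.33059210526315), (236.35812190142897, 219.50014581510644)] [(493.9516994633274, 264.84555754323196), (422.6751015307716, 251.4598562949078)]
cap [0.5771 0.2476 0.0637] 0.0013 [0.5766 0.2475 0.066 ] [0.5794 0.2459 0.066 ]
cap [0.5506 0.1305 0.0644] 0.001 [0.5503 0.1307 0.066 ] [0.5523 0.1296 0.066 ]
dist 0.12007294108588862 0.6279680102036994 0.5658641067833069 axis 1.3484275162409662
T [[0.596, -0.262, 0.022], [0.574, -0.113, 0.022], [0.427, -0.131, 0.022], [0.447, -0.282, 0.022], [0.495, -0.276, 0.022], [0.487, -0.307, 0.022], [0.508, -0.317, 0.022], [0.507, -0.273, 0.022]]
S [[0.396, -0.331, 0.022], [0.635, -0.276, 0.022], [0.629, -0.08, 0.022], [0.386, -0.093, 0.022]]
pink [0.541 0.034 0.07 ]
black [0.453 0.117 0.07 ]
stripe px 160.2089552238806 201.6865671641791
stripe px 230.6949152542373 216.61016949152543
```

Emit:
{"method": "drive_tool", "body": {
  "motion": [
    {"xyz":[42.8,-33.4,0],"turn":[0,0,0],"hand":0},
    {"xyz":[42.8,-33.4,0],"turn":[0,0,0],"hand":0},
    {"xyz":[42.8,-33.4,0],"turn":[0,0,0],"hand":0},
    {"xyz":[42.8,-33.4,0],"turn":[0,0,0],"hand":0},
    {"xyz":[42.8,-33.4,0],"turn":[0,0,0],"hand":0}
  ]
}}

```text
t: 0.82
ee_pos: [0.3966, 0.3875, 0.3038]
ee_rot: [3.141, 0.0, 2.891]
contact_force: [0.2, 0.6, -0.5]
finger_gap: 0.996
grasp_force: 0.0
```

Emit:
{"method": "drive_tool", "body": {
  "motion": [
    {"xyz":[18.0,-14.0,-8],"turn":[0,0,0],"hand":0},
    {"xyz":[18.0,-14.0,-8],"turn":[0,0,0],"hand":0},
    {"xyz":[18.0,-14.0,-8],"turn":[0,0,0],"hand":0},
    {"xyz":[18.0,-14.0,-8],"turn":[0,0,0],"hand":0},
    {"xyz":[18.0,-14.0,-8],"turn":[0,0,0],"hand":0}
  ]
}}

```text
t: 1.45
ee_pos: [0.5767, 0.2458, 0.2203]
ee_rot: [-3.138, -0.004, 2.886]
contact_force: [0.1, 0.8, 0.3]
finger_gap: 1.003
grasp_force: 0.0
```

Emit:
{"method": "drive_tool", "body": {
  "motion": [
    {"xyz":[0,0,-5],"turn":[0,0,0],"hand":0},
    {"xyz":[0,0,-10],"turn":[0,0,0],"hand":0},
    {"xyz":[0,0,-10],"turn":[0,0,0],"hand":0},
    {"xyz":[0,0,-10],"turn":[0,0,0],"hand":0},
    {"xyz":[0,0,-10],"turn":[0,0,0],"hand":0}
  ]
}}

```text
t: 2.08
ee_pos: [0.5764, 0.2498, 0.1277]
ee_rot: [3.138, 0.004, 2.891]
contact_force: [-0.4, -0.2, 0.1]
finger_gap: 0.999
grasp_force: 0.0
```

Run:
```python
from h import *
c=read_camera("top")["color"][150:290,120:330,::-1];d=read_camera("scene")["color"][180:320,370:580,::-1]
cv2.imwrite("pics/c1.png",cv2.resize(np.hstack([c,d]),None,fx=1.9,fy=1.9))
s=observe();print(s["ee_pos"],s["ee_rot"],s["ft_torque"],s["contact_force"])
```

```text
[0.57616907 0.24949956 0.12670506] [3.13916192 0.00347686 2.89099212] [ 0.05373563 -0.01257708 -0.02812101] [-0.3785148  -0.6914121  -1.10535213]
```

View pics/c1.png

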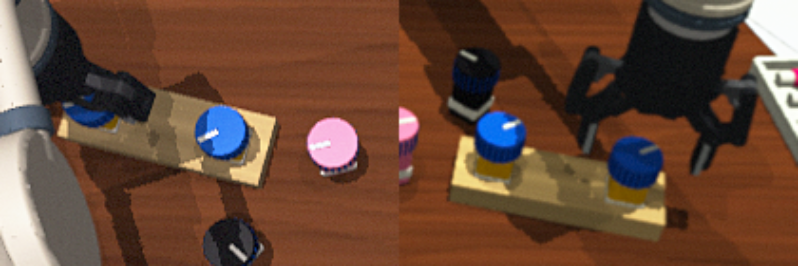

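The fingers straddle the far cap along the stand axis, with their tips at cap level. I'll close.

Emit:
{"method": "drive_tool", "body": {
  "motion": [
    {"xyz":[0,-0.2,-0.3],"turn":[0,0,0],"hand":0},
    {"xyz":[0,-0.2,-0.3],"turn":[0,0,0],"hand":1},
    {"xyz":[0,-0.2,-0.3],"turn":[0,0,0],"hand":1},
    {"xyz":[0,-0.2,-0.3],"turn":[0,0,0],"hand":1},
    {"xyz":[0,-0.2,-0.3],"turn":[0,0,0],"hand":1}
  ]
}}

```text
t: 2.8
ee_pos: [0.5754, 0.2471, 0.1211]
ee_rot: [3.141, 0.0, 2.891]
contact_force: [-0.5, 1.3, 1.4]
finger_gap: 0.496
grasp_force: 61.1
```

```bash
python3 -c "
from h import *
s=observe();print(s['ee_pos'],s['ft_torque'],s['contact_force'])"
```

```text
[0.57542677 0.24708885 0.12113717] [ 0.01218646 -0.04724939  0.00388294] [-0.47995851  1.33674549  1.4448522 ]
```

Emit:
{"method": "drive_tool", "body": {
  "motion": [
    {"xyz":[0,0,0],"turn":[0,0,-0.1],"hand":1},
    {"xyz":[0,0,0],"turn":[0,0,-0.2],"hand":1},
    {"xyz":[0,0,0],"turn":[0,0,-0.3],"hand":1},
    {"xyz":[0,0,0],"turn":[0,0,-0.3],"hand":1},
    {"xyz":[0,0,0],"turn":[0,0,-0.3],"hand":1}
  ]
}}

```text
t: 3.42
ee_pos: [0.5755, 0.2472, 0.1212]
ee_rot: [3.141, 0.0, 2.593]
contact_force: [1.5, 0.8, 1.9]
finger_gap: 0.498
grasp_force: 61.1
```

```bash
python3 -c "
from h import *
s=observe();print(s['ee_pos'],s['ee_rot'],s['ft_torque'],s['contact_force'],s['effort'])"
```

```text
[0.575474   0.24718073 0.12118866] [3.14080816e+00 3.74773332e-04 2.59277218e+00] [ 0.23049738 -0.14950536 -0.02957524] [1.46823031 0.77447451 1.89076481] [-4.03063260e-01 -4.84197879e+01 -3.92178869e+01 -2.60668024e-01
  4.77080550e-01  3.61412669e-03]
```

The z torque is only 0.03 N m after 0.3 rad, so this is the loose cap. I'll keep screwing it down.

Emit:
{"method": "drive_tool", "body": {
  "motion": [
    {"xyz":[0,0,0],"turn":[0,0,-0.1],"hand":1},
    {"xyz":[0,0,0],"turn":[0,0,-0.2],"hand":1},
    {"xyz":[0,0,0],"turn":[0,0,-0.3],"hand":1},
    {"xyz":[0,0,0],"turn":[0,0,-0.4],"hand":1},
    {"xyz":[0,0,0],"turn":[0,0,-0.45],"hand":1}
  ]
}}

```text
t: 4.05
ee_pos: [0.5757, 0.2475, 0.1212]
ee_rot: [3.14, -0.0, 2.14]
contact_force: [1.6, 2.3, 0.8]
finger_gap: 0.492
grasp_force: 61.1
```

```bash
python3 -c "
from h import *
s=observe();print(s['ee_pos'],s['ee_rot'],s['ft_torque'],s['contact_force'],s['effort'])"
```

```text
[0.57572237 0.24745797 0.121229  ] [ 3.13958788e+00 -9.93985876e-05  2.14043496e+00] [ 0.43159495 -0.44366989  0.05090333] [1.61921125 2.27281219 0.75574754] [ -0.78521373 -48.72289896 -38.81946445  -0.48921978   1.09307136
  -0.25714003]
```

Emit:
{"method": "drive_tool", "body": {
  "motion": [
    {"xyz":[0,0,0],"turn":[0,0,-0.1],"hand":1},
    {"xyz":[0,0,0],"turn":[0,0,-0.2],"hand":1},
    {"xyz":[0,0,0],"turn":[0,0,-0.3],"hand":1},
    {"xyz":[0,0,0],"turn":[0,0,-0.35],"hand":1},
    {"xyz":[0,0,0],"turn":[0,0,-0.35],"hand":1}
  ]
}}

```text
t: 4.68
ee_pos: [0.5759, 0.2486, 0.1215]
ee_rot: [3.138, -0.003, 1.793]
contact_force: [3.4, 5.5, 0.3]
finger_gap: 0.497
grasp_force: 60.9
```

Run:
```python
from h import *
s=observe();print(s['ee_pos'],s['ee_rot'],s['ft_torque'],s['contact_force'],s['effort'])
d=read_camera("scene")["color"][180:320,370:580,::-1]
cv2.imwrite("pics/c2.png",cv2.resize(d,None,fx=3,fy=3,interpolation=cv2.INTER_CUBIC))
```

```text
[0.57585608 0.24859021 0.12146235] [ 3.13821727e+00 -2.50814730e-03  1.79328686e+00] [ 1.05188907 -0.7006022   0.13417741] [3.41629536 5.5293315  0.29187968] [ -2.69254915 -48.78539801 -38.13442469  -1.46485828   1.83493204
   0.36960564]
```

View pics/c2.png

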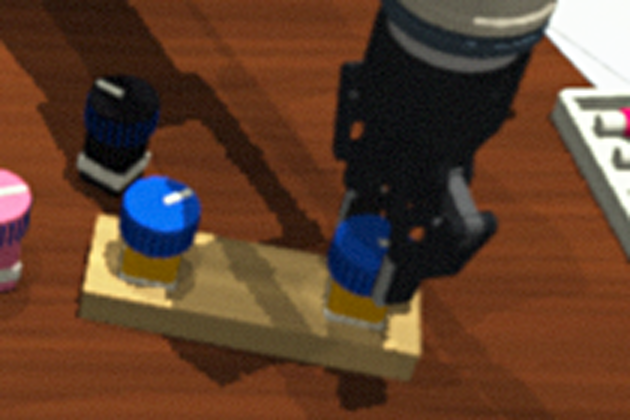

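The stripe is partly hidden by a finger, and the z torque is still low at 0.13 N m. I'll open, rise and compare the stripe's direction with the start.

Emit:
{"method": "drive_tool", "body": {
  "motion": [
    {"xyz":[0,0,0],"turn":[0,0,0],"hand":0},
    {"xyz":[0,0,0],"turn":[0,0,0],"hand":0},
    {"xyz":[0,0,0],"turn":[0,0,0],"hand":0},
    {"xyz":[0,0,6],"turn":[0,0,0],"hand":0},
    {"xyz":[0,0,10],"turn":[0,0,0],"hand":0}
  ]
}}

```text
t: 5.35
ee_pos: [0.5754, 0.2468, 0.2232]
ee_rot: [3.14, -0.0, 1.791]
contact_force: [0.5, -0.6, 0.2]
finger_gap: 1.001
grasp_force: 0.0
```

```bash
cat > st.py <<'E'
from m import *
def stripe(img,cam):  # returns stripe angle & cap centre guess from scene view for each visible blue cap
    h=cv2.cvtColor(img,cv2.COLOR_RGB2HSV);b=cv2.inRange(h,(100,120,40),(125,255,255))
    for x0,x1 in((395,460),(460,520)):
        k=np.zeros_like(b);k[230:290,x0:x1]=b[230:290,x0:x1]
        k=cv2.morphologyEx(k,cv2.MORPH_CLOSE,np.ones((7,7)))
        w=((h[:,:,1]<110)&(h[:,:,2]>110)&(cv2.erode(k,np.ones((3,3)))>0)).astype(np.uint8)
        n,l,s,c=cv2.connectedComponentsWithStats(w)
        if n<2: print("none");continue
        i=1+s[1:,4].argmax();yy,xx=np.nonzero(l==i)
        P=np.array([onz(cam,u,v,.074)[:2] for u,v in zip(xx,yy)])
        m=P.mean(0);d=np.linalg.svd(P-m)[2][0];print("stripe n",len(P),"mid",m.round(4),"axis deg",np.degrees(np.arctan2(d[1],d[0])).round(1)%180)
E
python3 - <<'E'
from st import *
c=read_camera("scene");stripe(cv2.imread("pics/scene0.png")[:,:,::-1].copy(),c);stripe(c["color"],c)
s=observe();print(s['ee_pos'],s['ft_torque'],s['contact_force'],s["effort"])
a=cv2.imread("pics/scene0.png")[190:310,390:530];d=c["color"][190:310,390:530,::-1]
cv2.imwrite("pics/c3.png",cv2.resize(np.hstack([a,d]),None,fx=2.8,fy=2.8,interpolation=cv2.INTER_CUBIC))
E
```

```text
stripe n 21 mid [0.5451 0.1373] axis deg 125.6
stripe n 21 mid [0.5723 0.2547] axis deg 115.0
stripe n 17 mid [0.5455 0.1376] axis deg 126.3
stripe n 24 mid [0.5789 0.2566] axis deg 71.4
[0.57666092 0.24728219 0.23007715] [-0.00506939 -0.02746241  0.06125888] [ 0.03961659 -0.27369722  5.01830811] [-2.34730113e-01 -2.91000170e+01 -2.52493465e+01  2.04636199e-03
  5.06951404e-02 -1.21766003e-03]
```

View pics/c3.png

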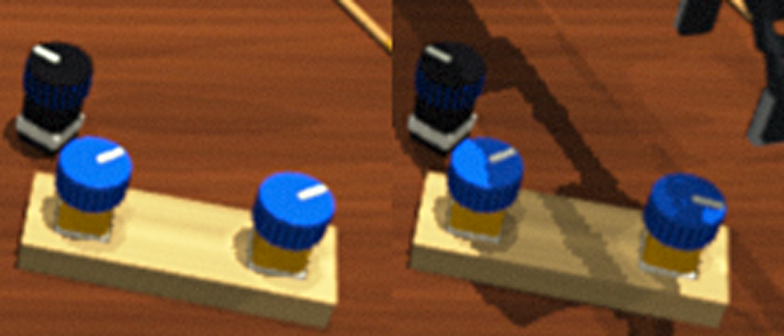

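The far cap's stripe went from about 115° to 71°. That is 0.76 rad for a 1.1 rad twist, so the cap turned and then slipped at its stop. I'll regrip and twist a little more to be sure, then lift.

Emit:
{"method": "drive_tool", "body": {
  "motion": [
    {"xyz":[0,0,-5],"turn":[0,0,0],"hand":0},
    {"xyz":[0,0,-10],"turn":[0,0,0],"hand":0},
    {"xyz":[0,0,-10],"turn":[0,0,0],"hand":0},
    {"xyz":[0,0,-10],"turn":[0,0,0],"hand":1},
    {"xyz":[0,0,-10],"turn":[0,0,0],"hand":1}
  ]
}}

```text
t: 6.02
ee_pos: [0.5766, 0.2474, 0.1244]
ee_rot: [3.137, -0.001, 1.791]
contact_force: [0.6, -0.0, 0.3]
finger_gap: 0.606
grasp_force: 0.0
```

Emit:
{"method": "drive_tool", "body": {
  "motion": [
    {"xyz":[0,0,0],"turn":[0,0,0],"hand":1},
    {"xyz":[0,0,0],"turn":[0,0,0],"hand":1},
    {"xyz":[0,0,0],"turn":[0,0,-0.1],"hand":1},
    {"xyz":[0,0,0],"turn":[0,0,-0.2],"hand":1},
    {"xyz":[0,0,0],"turn":[0,0,-0.3],"hand":1}
  ]
}}

```text
t: 6.65
ee_pos: [0.5767, 0.2509, 0.1244]
ee_rot: [3.135, -0.009, 1.492]
contact_force: [3.3, 11.7, 0.3]
finger_gap: 0.492
grasp_force: 60.8
```

```bash
python3 -c "
from h import *
s=observe();print(s['ee_pos'],s['ee_rot'],s['ft_torque'],s['contact_force'],s['effort'])"
```

```text
[0.57673991 0.25086338 0.12442994] [ 3.13483859 -0.00939583  1.4922941 ] [ 1.72725171 -0.80266976  1.56027673] [ 3.34918445 11.66064252  0.27075376] [ -9.05106962 -47.57397652 -35.70644617  -3.87317285   3.12326252
   0.3669286 ]
```

The z torque is now 1.56 N m, so the cap is firmly at its stop. Lifting.

Emit:
{"method": "drive_tool", "body": {
  "motion": [
    {"xyz":[0,0,0],"turn":[0,0,0],"hand":1},
    {"xyz":[0,0,1],"turn":[0,0,0],"hand":1},
    {"xyz":[0,0,2.5],"turn":[0,0,0],"hand":1},
    {"xyz":[0,0,5],"turn":[0,0,0],"hand":1},
    {"xyz":[0,0,8],"turn":[0,0,0],"hand":1}
  ]
}}

```text
t: 7.28
ee_pos: [0.5751, 0.247, 0.2014]
ee_rot: [-3.141, 0.0, 1.491]
contact_force: [0.5, -0.1, -0.6]
finger_gap: 0.488
grasp_force: 67.6
```

Run:
```python
from h import *
s=observe();print(s['ee_pos'],s['ft_torque'],s['contact_force'],s["grasp_force"])
c=read_camera("scene");d=c["color"][130:330,340:600,::-1]
cv2.imwrite("pics/c4.png",cv2.resize(d,None,fx=2.5,fy=2.5,interpolation=cv2.INTER_CUBIC))
```

```text
[0.57505701 0.24700319 0.20135736] [ 0.05411418 -0.02149981 -0.00031606] [ 0.53751103 -0.05757799 -0.58928197] 67.6154100894928
```

View pics/c4.png

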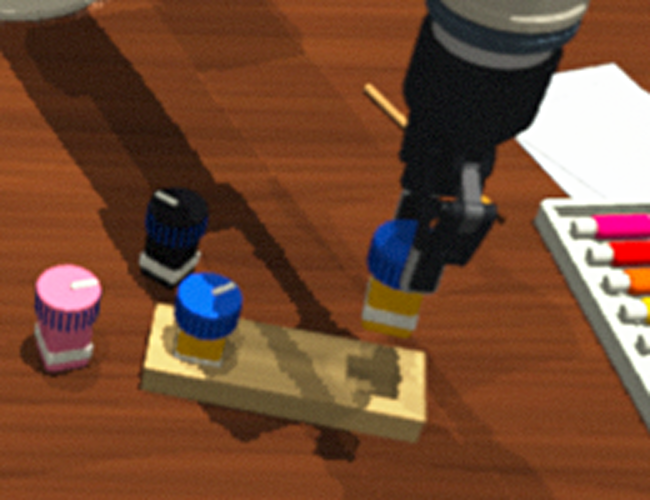

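The pot hangs upright from its cap, clear of the well. Next I'll raise it further and carry it to the tray.

Emit:
{"method": "drive_tool", "body": {
  "motion": [
    {"xyz":[0,0,4],"turn":[0,0,0],"hand":1},
    {"xyz":[-0.5,-4,7],"turn":[0,0,0],"hand":1},
    {"xyz":[-1.3,-9,7],"turn":[0,0,0],"hand":1},
    {"xyz":[-2,-14,7],"turn":[0,0,0],"hand":1},
    {"xyz":[-2.7,-19,7],"turn":[0,0,0],"hand":1}
  ]
}}

```text
t: 7.95
ee_pos: [0.5479, 0.0556, 0.271]
ee_rot: [3.141, -0.0, 1.491]
contact_force: [1.1, -0.7, -0.8]
finger_gap: 0.489
grasp_force: 67.7
```

Emit:
{"method": "drive_tool", "body": {
  "motion": [
    {"xyz":[-0.7,-5,0],"turn":[0,0,0],"hand":1},
    {"xyz":[-1.5,-10,0],"turn":[0,0,0],"hand":1},
    {"xyz":[-2.2,-15,0],"turn":[0,0,0],"hand":1},
    {"xyz":[-3,-20,0],"turn":[0,0,0],"hand":1},
    {"xyz":[-3.7,-25.4,0],"turn":[0,0,0],"hand":1}
  ]
}}

```text
t: 8.57
ee_pos: [0.5108, -0.1985, 0.2711]
ee_rot: [3.141, 0.0, 1.491]
contact_force: [1.2, -0.0, -2.7]
finger_gap: 0.491
grasp_force: 67.7
```

Emit:
{"method": "drive_tool", "body": {
  "motion": [
    {"xyz":[0,0,0],"turn":[0,0,0],"hand":1},
    {"xyz":[0,0,-3],"turn":[0,0,0],"hand":1},
    {"xyz":[0,0,-6],"turn":[0,0,0],"hand":1},
    {"xyz":[0,0,-8],"turn":[0,0,0],"hand":1},
    {"xyz":[0,0,-8],"turn":[0,0,0],"hand":1}
  ]
}}

```text
t: 9.2
ee_pos: [0.5107, -0.1962, 0.189]
ee_rot: [-3.138, -0.001, 1.491]
contact_force: [0.3, 0.3, 0.2]
finger_gap: 0.493
grasp_force: 67.6
```

Run:
```python
from m import *
s=observe();print(s['ee_pos'],s['ee_rot'],s['contact_force'],s["grasp_force"])
c=read_camera("scene");d=c["color"][130:330,140:400,::-1]
cv2.imwrite("pics/c5.png",cv2.resize(d,None,fx=2.5,fy=2.5,interpolation=cv2.INTER_CUBIC))
```

```text
[ 0.51073781 -0.19616997  0.18903084] [-3.13842891e+00 -1.33902541e-03  1.49144791e+00] [0.32502403 0.25334911 0.21608029] 67.63702869415283
```

View pics/c5.png

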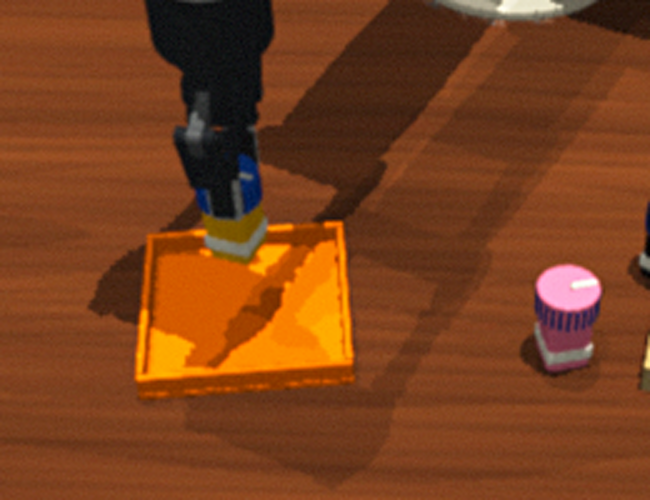

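The pot is upright above the tray's interior, with the grip unchanged. Lowering.

Emit:
{"method": "drive_tool", "body": {
  "motion": [
    {"xyz":[0,0,-2],"turn":[0,0,0],"hand":1},
    {"xyz":[0,0,-4],"turn":[0,0,0],"hand":1},
    {"xyz":[0,0,-5.2],"turn":[0,0,0],"hand":1},
    {"xyz":[0,0,-5.8],"turn":[0,0,0],"hand":1},
    {"xyz":[0,0,-5.9],"turn":[0,0,0],"hand":1}
  ]
}}

```text
t: 9.88
ee_pos: [0.5112, -0.197, 0.1314]
ee_rot: [-3.141, -0.0, 1.491]
contact_force: [-0.1, -0.3, -1.3]
finger_gap: 0.492
grasp_force: 67.6
```

Emit:
{"method": "drive_tool", "body": {
  "motion": [
    {"xyz":[0,0,-0.1],"turn":[0,0,0],"hand":1},
    {"xyz":[0,0,-0.2],"turn":[0,0,0],"hand":1},
    {"xyz":[0,0,-0.3],"turn":[0,0,0],"hand":1},
    {"xyz":[0,0,-0.4],"turn":[0,0,0],"hand":1},
    {"xyz":[0,0,-0.4],"turn":[0,0,0],"hand":1}
  ]
}}

```text
t: 10.5
ee_pos: [0.5112, -0.197, 0.1278]
ee_rot: [-3.141, -0.0, 1.491]
contact_force: [-0.6, -0.3, -2.2]
finger_gap: 0.495
grasp_force: 67.6
```

Emit:
{"method": "drive_tool", "body": {
  "motion": [
    {"xyz":[0,0,-0.1],"turn":[0,0,0],"hand":1},
    {"xyz":[0,0,-0.15],"turn":[0,0,0],"hand":1},
    {"xyz":[0,0,-0.2],"turn":[0,0,0],"hand":1},
    {"xyz":[0,0,-0.25],"turn":[0,0,0],"hand":1},
    {"xyz":[0,0,-0.25],"turn":[0,0,0],"hand":1}
  ]
}}

```text
t: 11.12
ee_pos: [0.5116, -0.197, 0.1273]
ee_rot: [3.14, 0.0, 1.491]
contact_force: [-3.4, 2.1, 9.3]
finger_gap: 0.49
grasp_force: 68.6
```

The upward contact force of 9 N shows the pot is on the tray floor. I'll release it and rise.

Emit:
{"method": "drive_tool", "body": {
  "motion": [
    {"xyz":[0,0,-0.1],"turn":[0,0,0],"hand":0.4},
    {"xyz":[0,0,-0.1],"turn":[0,0,0],"hand":0},
    {"xyz":[0,0,-0.1],"turn":[0,0,0],"hand":0},
    {"xyz":[0,0,-0.1],"turn":[0,0,0],"hand":0},
    {"xyz":[0,0,-0.1],"turn":[0,0,0],"hand":0}
  ]
}}

```text
t: 11.75
ee_pos: [0.5113, -0.197, 0.1243]
ee_rot: [-3.141, -0.0, 1.491]
contact_force: [-0.1, 0.2, -0.0]
finger_gap: 1.0
grasp_force: 0.0
```

Emit:
{"method": "drive_tool", "body": {
  "motion": [
    {"xyz":[0,0,3],"turn":[0,0,0],"hand":0},
    {"xyz":[0,0,7],"turn":[0,0,0],"hand":0},
    {"xyz":[0,0,12],"turn":[0,0,0],"hand":0},
    {"xyz":[0,0,14],"turn":[0,0,0],"hand":0},
    {"xyz":[0,0,14],"turn":[0,0,0],"hand":0}
  ]
}}

```text
t: 12.38
ee_pos: [0.5117, -0.1972, 0.2657]
ee_rot: [3.139, 0.001, 1.491]
contact_force: [-0.5, -0.1, 0.2]
finger_gap: 1.0
grasp_force: 0.0
```

Run:
```python
from h import *
s=observe();print(s['ee_pos'],s['contact_force'],s["finger_gap"])
c=read_camera("scene");d=c["color"][130:330,180:540,::-1]
cv2.imwrite("pics/c6.png",cv2.resize(d,None,fx=2.2,fy=2.2,interpolation=cv2.INTER_CUBIC))
```

```text
[ 0.51171436 -0.19722666  0.26571892] [-0.46112799 -0.05466422  0.17934658] 1.0003000424048525
```

View pics/c6.png

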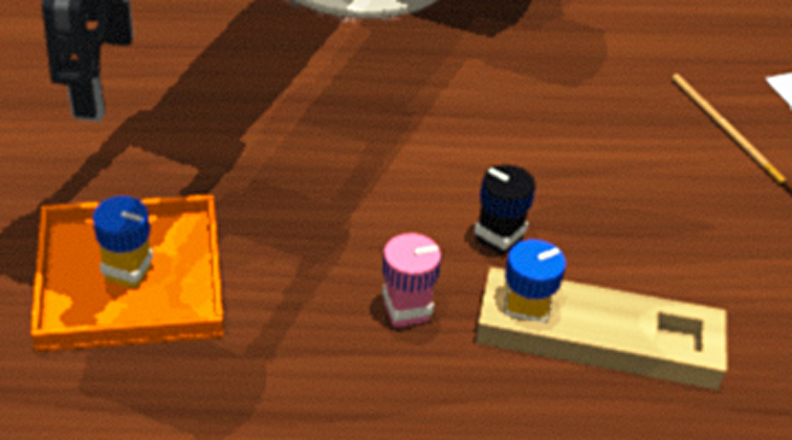

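The pot stands upright in the tray, the tight pot is untouched in its well, and the gripper is clear.

```bash
python3 -c "
from workcell import *
print(close_job())"
```

```text
the job is handed in; nothing more can be done
None
```

The loose cap is screwed down to its stop, its pot stands upright in the orange tray with the gripper clear, and the other pot was never touched (I took its cap as the tight one without test-twisting it); the job is handed in, but no verdict came back.

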